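# Seat the jigger and slide its stand back

### The arm

A 6-joint arm with a two-finger parallel gripper is mounted at the origin on a cart in front of the work surface, level with it; the furniture and walls round the work are solid. World frame = base frame: x ahead of the robot, y to its left, z up, the work surface at z = 0. Lengths are in m, angles in rad, forces in N, time in s.
With the tool pointing down it reaches from about 0.35 to 0.775 m from the base axis. Payload 7.3 kg.
Tool frame: the origin (TCP) lies midway between the tips of the shut fingers; the grasp point (between the pads) lies 19 mm behind it (robot.grip_depth is the z of the grasp point in the tool frame, in m); z points along the fingers, y is the line along which they close (so a half turn about z gives the same grasp; the last joint's range is limited). The gripper opens to 92 mm and grips with 3 to 60 N. Pads are 19 mm wide; open, the fingers measure 130 mm over their backs; the gripper's body (75 mm by 190 mm) begins 47 mm behind the grasp point.
Start: joints at [-1.328, 0.342, 1.524, -0, 1.275, -0.146], TCP at [0.199, -0.486, 0.227] pointing down, gripper open.
Joint ranges: [-2.53, 2.53], [-0.77, 2.02], [0.04, 2.7], [-1, 4.14], [0.28, 2.66], [-3.11, 3.11]. Speed limits (rad/s): [2.57, 2.57, 3.14, 3.14, 3.14, 3.14].

### API

Orientations are given as [roll, pitch, yaw] about the fixed x, y, z axes, in that order (R = Rz(yaw) Ry(pitch) Rx(roll)).
In Python, from cell import robot, viewer gives the robot as it stands.
- The arm moves only by the tool step_arm, never from a script. Its argument "increments" is a list of rows, each an object with "delta_pos": the shift along the tool's x, y, z in cm, a list of three; "dr": the turn, a rotation vector about the tool's x, y, z in degrees, a list of three; "fingers": the closure, from -1 (fully open) to 1 (shut), so that 0 is half open. In form: [{"delta_pos": [tx, ty, tz], "dr": [wx, wy, wz], "fingers": fingers}, ...]. A call has exactly 5 rows; each row is the pose to reach, as a shift and turn from the pose commanded when the call began, along the tool's axes at that moment; what a row does not reach only later rows make up. A row lasts 1/8 s, in which the tool goes at most 62.5 mm and 10.7 degrees, less where a joint would pass 70% of its speed; a pose out of reach is approached as far as the arm can. A call with a gripper value outside its range is refused whole. The fingers move at their own pace and stop on an object; "newtons" is the grip in N (left out, the last holds). Time passes only in rows, so rows that repeat a pose let the fingers close, or fill a call up. It gives the time, the measured TCP pose, the force, the opening and the grip force at its end, in the units of the state.
- robot.observe(): the state, without advancing time (a new reading comes with each control period).
- viewer.read_camera(name): name is "scene" or "top" or "wrist"; returns the picture (420x560x3 uint8, red, green, blue); there is no depth.
- viewer.camera_params(name): a dict with "K" (3x3 intrinsics, pixels), "k1" (the pictures are not rectified: a ray, as slopes to the right and down, at radius r is drawn at 1 + k1 r^2 times it, then the intrinsics apply), "T" (4x4, takes a point from camera to world coordinates). Camera axes: x right, y down, z forward; pixel columns grow to the right and rows downward; lengths in m; the calibration is good to about 2 mm. A picture is of the moment at which its call begins: read the wrist's pose just before it. camera_params takes no time and is no camera call; for the wrist camera it gives the pose at the moment of the call.
- robot.hand_in(): hands the job in; it is judged then, once.
The state is a dict: "time": time; "qpos": joint angles; "qvel": joint speeds; "joint_efforts": joint torques, N m; "tool_pos": TCP position; "tool_rot": TCP orientation; "contact_force": force on the tool from outside, world axes, zero at the start; "torque": the same for the moment, N m; "opening": finger opening in m; "grip_force": force on a finger pad.
Only numpy, scipy, OpenCV 4.12 (cv2) and the standard library are available. Lean on these libraries where they do the work, as an engineer would, in place of code of your own. Each camera call takes 0.05 s, during which the arm holds its last target. There are 200 camera calls.

### The job

The brass jigger stands crooked on its little drip stand, its foot caught on the lip round the well. Push it lightly with the fingertips, low on its side, until its foot drops fully into the well and it stands upright; only then push the stand back, best by its wooden foot, until it rests against the front edge of the cutting board, with the jigger still seated, and let go. Do not pinch the jigger, do not lift or topple it or the stand, and leave the other things alone.

Things in the scene. Friction and masses are not known exactly. Their poses are not given: they have to be found in the camera images.
- jigger: brass double jigger (spirit measure), 74 mm tall, about 90 g, loose. Flat foot 43 mm across, lower part nearly straight-sided, top 35 mm across. Origin: centre of the underside of the foot; z up its axis. At the start it leans 5 to 8 degrees, one side of the foot up on the lip, the other in the well. Slides under about 1 N pushed up to 20 mm above the foot; pushed above 25 mm it may tip
- seat (a point): centre of the floor of the round well in the white glazed dish on top of the stand; z is up. The well has a dark grey floor and is 50 mm across and 3 mm deep, so the jigger's foot has about 3.5 mm of play all round. The flat white lip round it is 83 mm across outside, its top 39 mm above the worktop, the well's floor 36 mm
- stand_foot (a point): centre of the underside of the stand's foot, on the stand's axis, straight below the seat. The stand is dark turned wood, loose, about 0.8 kg, and slides on the worktop under 4 to 6 N, a little more as it starts. Its foot is a round plate 116 mm across, straight-sided from 2 to 9 mm above the worktop, 15 mm high in all
- board: wooden cutting board behind the stand, heavy, does not move, fruit on it: 217 mm deep (x), 448 mm long (y), 41 mm high. Origin: centre of its underside; its front edge, towards the robot, is the upright face 108 mm from the origin along its own -x. The stand rests against it when this face is 58 mm from the stand's axis
- juice_glass: clear glass, 60 mm across, 73 mm tall, origin at the centre of its underside; bystander
- ramekin: fluted white ramekin, 68 mm across, 45 mm tall, origin at the centre of its underside; bystander
- lime: lime on the worktop, 60 x 48 x 48 mm, origin at the middle of its underside; bystander
- timer: white and brass kitchen timer, 66 mm across, 62 mm tall, origin at the centre of its underside; bystander
- lemon: lemon, 78 x 55 x 56 mm, origin at the middle of its underside; bystander
There are look-alikes about, which are no part of the job. What is shaped like the jigger but orange is not meant.

How it is judged:
On the way, in this order (a step that is already met when the one before it is completed fails the run):
1. the fingers push the jigger (contact force between the fingers and jigger above 0.1 N), for 0.05 s.
2. the jigger has dropped into the well and stands upright (z of jigger in the frame of seat between -0.0012 and 0.0012 m and horizontal distance between jigger and seat below 0.006 m and angle between jigger's own z axis and vertical below 0.03 rad), for 0.2 s.
3. the stand is up against the front edge of the board, the jigger still seated (all of step 2 and x of seat in the frame of board above -0.1725 m and y of seat in the frame of board between -0.19 and 0.19 m and height (world z) of seat below 0.039 m and angle between seat's own z axis and vertical below 0.03 rad), for 0.2 s.
At the end, for the whole second after the job is handed in: the stand stands flat on the worktop with its foot within 6 mm of the front edge of the board, and the jigger stands at rest with its whole foot on the floor of the well: within 1.2 mm of the floor in height, within 6 mm of its centre and within 0.03 rad of upright (all of step 3 and linear speed of jigger below 0.01 m/s); the robot touches nothing.
It fails at once if the jigger or the stand was lifted or carried, or the stand tipped (z of jigger in the frame of seat above 0.012 m or height (world z) of seat above 0.042 m or angle between seat's own z axis and vertical above 0.1 rad).
It fails at once if the jigger was tipped far over or knocked off (angle between jigger's own z axis and vertical above 0.35 rad or horizontal distance between jigger and seat above 0.03 m).
It fails at once if the jigger was pinched or pushed hard (over 4.5 N) (contact force between the fingers and jigger above 4.5 N).
It fails at once if the stand was slid more than 25 mm while the jigger was not seated (distance of seat from where it was at the start of the episode above 0.025 m and angle between jigger's own z axis and vertical above 0.05 rad).
It fails at once if another thing was moved more than 15 mm (distance of any of juice_glass, ramekin, lime, timer, lemon from where it was at the start of the episode above 0.015 m).
It also fails if it takes over 72 s, if anything falls off the work surface, if the arm or the gripper's body presses on something with over 40 N, if the wrist force passes 120 N, or if a joint passes its speed limit or range.

## Working session

There is one attempt and no reset: what is moved stays moved. The work goes in short steps, Python scripts to look and compute and a tool call to move; the robot and the scene stay as the last step left them, time stands still between calls to the robot, and variables do not carry over. Pictures are saved under pics/ and viewed, at most 13 in all, crops included, and the job is handed in when it is done.

Besides the shell and the picture viewer there is one more tool, called after "Emit:" in YAML: its name, and indented under it one key for each argument. step_arm: Moves the arm, as the interface text tells. Its arguments: {"type":"object","properties":{"increments":{"type":"array"},"newtons":{"type":"number"}},"required":["increments"]}

```bash
mkdir -p pics; cat > h.py <<'E'
import numpy as np, cv2
from cell import robot, viewer
def ray(name,u,v,P=None):
    P=P or viewer.camera_params(name);K=np.array(P["K"]);k=P["k1"];T=np.array(P["T"])
    d=np.array([(u-K[0,2])/K[0,0],(v-K[1,2])/K[1,1]]);s=d.copy()
    for _ in range(20): s=d/(1+k*(s@s))
    return T[:3,3],T[:3,:3]@np.array([*s,1])
def at(name,u,v,z,P=None):
    o,d=ray(name,u,v,P);return (o+d*(z-o[2])/d[2]).round(4)
def proj(name,p,P=None):
    P=P or viewer.camera_params(name);K=np.array(P["K"]);T=np.array(P["T"])
    c=T[:3,:3].T@(np.array(p)-T[:3,3]);s=c[:2]/c[2];s=s*(1+P["k1"]*(s@s))
    return (K@[s[0],s[1],1])[:2].round(1)
def save(name,f):
    im=viewer.read_camera(name);cv2.imwrite(f,im[:,:,::-1]);return im
E
python3 - <<'E'
from h import *
a=save("scene","pics/s1.png");b=save("top","pics/t1.png")
print(robot.observe()); 
for n in("scene","top"):print(n,viewer.camera_params(n))
E
```

```text
{'time': 0.1, 'qpos': array([-1.32801023e+00,  3.42682555e-01,  1.52490882e+00, -2.41491700e-05,
        1.27541103e+00, -1.45978502e-01]), 'qvel': array([-0.00026418, -0.00322259, -0.00256242, -0.00095888, -0.00050033,
        0.00097991]), 'joint_efforts': array([ 1.78447652e-03, -4.32004666e+01, -2.44694030e+01,  7.18727033e-02,
        5.26194123e-02, -3.63752940e-05]), 'tool_pos': array([ 0.1989351 , -0.48545844,  0.22610357]), 'tool_rot': array([-3.14019453e+00, -1.82216823e-04,  3.88771522e-01]), 'contact_force': array([-0.71958134,  0.66022875, -0.19914847]), 'torque': array([-0.01263549, -0.04441857,  0.05655679]), 'grip_force': 0.0, 'opening': 0.09153026459973541}
scene {'K': array([[536.69988354,   0.        , 284.25819523],
       [  0.        , 536.69988354, 204.82084326],
       [  0.        ,   0.        ,   1.        ]]), 'k1': -0.07759230119469211, 'T': array([[-0.75992676, -0.45488949,  0.46431334, -0.01189809],
       [-0.64996642,  0.5399257 , -0.53481202,  0.61426968],
       [-0.00741434, -0.70820604, -0.70596688,  0.94426481],
       [ 0.        ,  0.        ,  0.        ,  1.        ]])}
top {'K': array([[445.49064721,   0.        , 282.68582909],
       [  0.        , 445.49064721, 206.75560971],
       [  0.        ,   0.        ,   1.        ]]), 'k1': -0.0828302772153595, 'T': array([[-0.00889679, -0.99556747,  0.09362833,  0.43934338],
       [-0.99991175,  0.00978111,  0.00899034, -0.07185436],
       [-0.00986628, -0.09354008, -0.99556663,  1.44408635],
       [ 0.        ,  0.        ,  0.        ,  1.        ]])}
```

View pics/s1.png

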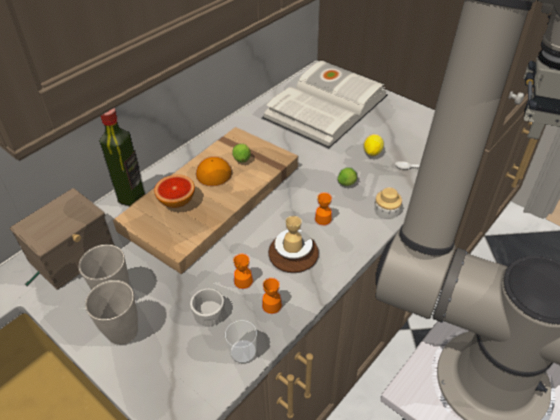

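View pics/t1.png

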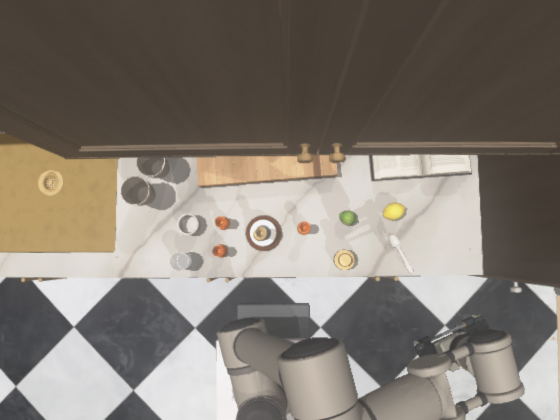

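The scene camera shows the stand at about (293,250) with the brass jigger on it. In the top view the foot is at about (263,233), and the board's front edge runs from (199,187) to (340,178). Orange look-alikes stand on both sides.

```bash
python3 - <<'E'
from h import *
a=cv2.imread("pics/s1.png");b=cv2.imread("pics/t1.png")
c=cv2.resize(a[200:290,240:350],None,fx=6,fy=6,interpolation=cv2.INTER_CUBIC)[:, :660]
cv2.imwrite("pics/s1c.png",c)
print("stand top",at("top",263,233,.01),"scene foot",at("scene",294,252,.01))
print("board edge top cam",[at("top",*p,.041) for p in((199,187),(340,178))])
print("board scene",[at("scene",*p,.041) for p in((180,251),(298,160))],[at("scene",*p,0) for p in((181,264),(299,172))])
for n,p,z in(("ju",(180,261),.04),("ram",(189,225),.03),("or1",(222,223),.05),("or2",(220,251),.05),("or3",(304,229),.05),("lime",(348,217),.03),("timer",(344,260),.04)):print(n,at("top",*p,z))
P=viewer.camera_params("wrist");print(P, np.array(P['T'])[:3,3]-robot.observe()['tool_pos'])
E
```

```text
stand top [0.49   0.0052 0.01  ] scene foot [0.4872 0.0074 0.01  ]
board edge top cam [array([0.6373, 0.2074, 0.041 ]), array([ 0.6615, -0.2425,  0.041 ])]
board scene [array([0.6643, 0.1878, 0.041 ]), array([ 0.6622, -0.2186,  0.041 ])] [array([ 0.6644,  0.1927, -0.    ]), array([ 0.6594, -0.2201,  0.    ])]
ju [0.4027 0.2663 0.04  ]
ram [0.5167 0.2408 0.03  ]
or1 [0.5211 0.1319 0.05  ]
or2 [0.4335 0.1379 0.05  ]
or3 [ 0.4999 -0.1253  0.05  ]
lime [ 0.5375 -0.2667  0.03  ]
timer [ 0.4019 -0.2499  0.04  ]
{'K': array([[339.84885841,   0.        , 275.84030168],
       [  0.        , 339.84885841, 212.39233131],
       [  0.        ,   0.        ,   1.        ]]), 'k1': -0.06797556922737373, 'T': array([[ 0.37905059, -0.88620463, -0.26638696,  0.2708325 ],
       [-0.92537504, -0.36340878, -0.10777334, -0.45697492],
       [-0.00129813,  0.28735939, -0.95782195,  0.3837202 ],
       [ 0.        ,  0.        ,  0.        ,  1.        ]])} [0.0718974  0.02848353 0.15761663]
```

View pics/s1c.png

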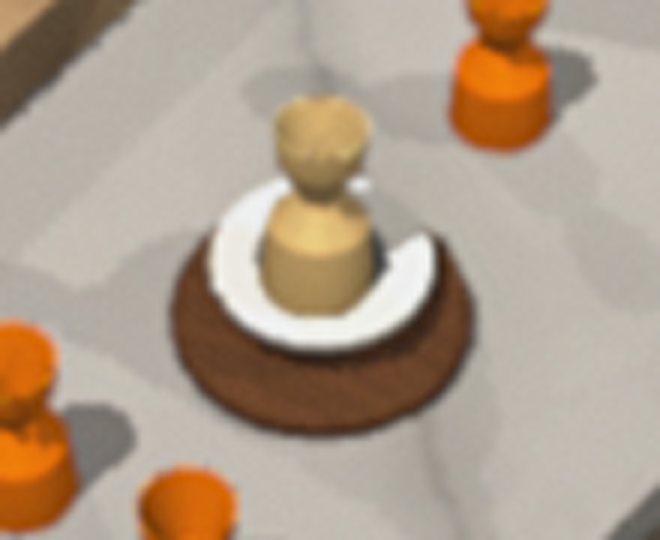

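The brass jigger sits shifted in the dish, and a dark crescent of well floor shows on its right in the image. Next I'll bring the wrist camera over it.

Emit:
step_arm:
  increments:
    - {"delta_pos": [3.9,-3.7,0],"dr": [0,0,0],"fingers": -1}
    - {"delta_pos": [7.8,-7.3,0],"dr": [0,0,0],"fingers": -1}
    - {"delta_pos": [11.7,-11,0],"dr": [0,0,0],"fingers": -1}
    - {"delta_pos": [15.6,-14.6,0],"dr": [0,0,0],"fingers": -1}
    - {"delta_pos": [19.4,-18.3,0],"dr": [0,0,0],"fingers": -1}

```text
time: 0.72
tool_pos: [0.3095, -0.2413, 0.2266]
tool_rot: [-3.142, -0.0, 0.388]
contact_force: [0.9, -0.1, -0.0]
opening: 0.0915
grip_force: 0.0
```

Emit:
step_arm:
  increments:
    - {"delta_pos": [3.9,-3.7,0],"dr": [0,0,5],"fingers": 0}
    - {"delta_pos": [7.8,-7.3,0.5],"dr": [0,0,10],"fingers": 0}
    - {"delta_pos": [11.7,-11,1],"dr": [0,0,15],"fingers": 0}
    - {"delta_pos": [15.6,-14.6,1.5],"dr": [0,0,20],"fingers": 1}
    - {"delta_pos": [19.4,-18.3,2],"dr": [0,0,22.3],"fingers": 1}

```text
time: 1.35
tool_pos: [0.4198, 0.0017, 0.2065]
tool_rot: [3.141, -0.0, -0.002]
contact_force: [1.3, 0.2, 1.0]
opening: 0.0465
grip_force: 0.0
```

Emit:
step_arm:
  increments:
    - {"delta_pos": [0,0,0],"dr": [0,0,0],"fingers": 1}
    - {"delta_pos": [0,0,0],"dr": [0,0,0],"fingers": 1}
    - {"delta_pos": [0,0,0],"dr": [0,0,0],"fingers": 1}
    - {"delta_pos": [0,0,0],"dr": [0,0,0],"fingers": 1}
    - {"delta_pos": [0,0,0],"dr": [0,0,0],"fingers": 1}

```text
time: 1.98
tool_pos: [0.4193, -0.0008, 0.2068]
tool_rot: [3.141, -0.0, -0.002]
contact_force: [-0.2, 0.4, 0.0]
opening: 0.0012
grip_force: 0.0
```

```bash
python3 - <<'E'
from h import *
s=robot.observe();print(s['tool_pos'],s['tool_rot'],s['contact_force'],s['opening'],s['time'])
P=viewer.camera_params("wrist");a=save("wrist","pics/w1.png")
p=proj("wrist",[.488,.006,.037],P);print(P['T'],p)
u,v=map(int,p);h=45
u0,v0=max(u-80,0),max(v-70,0);c=a[v0:v0+140,u0:u0+160,::-1];print(u0,v0,c.shape)
cv2.imwrite("pics/w1c.png",cv2.resize(c,None,fx=5,fy=4.2 if 0 else 4,interpolation=cv2.INTER_CUBIC)[:600,:800])
E
```

```text
[ 0.41925741 -0.00075354  0.20682065] [ 3.14142181e+00 -2.63644780e-04 -1.84831025e-03] [-0.15558299  0.37168736  0.02156078] 0.0011691259289359367 1.975
[[-1.90702178e-03 -9.57849318e-01 -2.87264768e-01  4.96855470e-01]
 [-9.99998128e-01  1.92088574e-03  2.33579345e-04 -1.65102704e-03]
 [ 3.28068980e-04  2.87264676e-01 -9.57851188e-01  3.64423443e-01]
 [ 0.00000000e+00  0.00000000e+00  0.00000000e+00  1.00000000e+00]] [267.6 120.9]
187 50 (140, 160, 3)
```

View pics/w1.png

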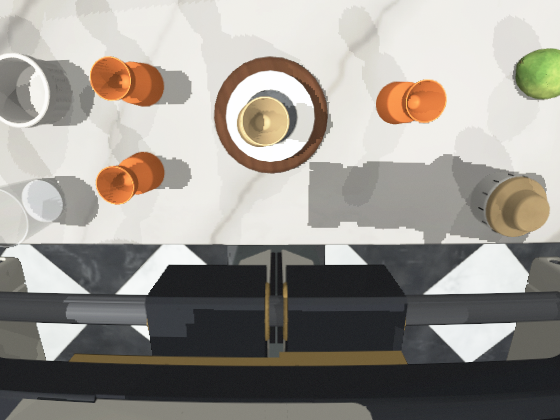

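The wrist view shows the stand's foot centred at about (271,114), with the jigger to the left and slightly below the dish centre at about (264,121). I'll fit outlines and zoom in.

```bash
cat >> h.py <<'E'
def fit(a,P,box):
    u0,v0,u1,v1=box;c=a[v0:v1,u0:u1];hsv=cv2.cvtColor(c,cv2.COLOR_RGB2HSV).astype(int);H,S,V=hsv[...,0],hsv[...,1],hsv[...,2]
    out={}
    for n,m,z in(("wood",(H<14)&(S>90)&(V<150),.012),("white",(S<40)&(V>235),.039),("brass",(H>13)&(H<28)&(S>70)&(V>60),.05)):
        m=m.astype(np.uint8);k,l,st,ce=cv2.connectedComponentsWithStats(m)
        if k<2: continue
        cands=sorted(range(1,k),key=lambda i:-st[i,4])[0]
        ct,_=cv2.findContours((l==cands).astype(np.uint8),cv2.RETR_EXTERNAL,cv2.CHAIN_APPROX_NONE)
        hull=cv2.convexHull(max(ct,key=len));e=cv2.fitEllipse(hull) if len(hull)>4 else None
        if e:
            u,v=e[0][0]+u0,e[0][1]+v0;out[n]=(u,v);print(n,np.round((u,v),1),np.round(e[1],1),round(e[2]),at("wrist",u,v,z,P))
    return out
E
python3 - <<'E'
from h import *
P=viewer.camera_params("wrist");a=cv2.imread("pics/w1.png")[:,:,::-1].copy()
fit(a,P,(208,50,335,180))
c=a[60:160,220:325,::-1];cv2.imwrite("pics/w1c.png",cv2.resize(c,None,fx=6,fy=6,interpolation=cv2.INTER_CUBIC)[:600])
for z,r in((.012,.058),(.039,.0415),(.036,.025)):
    print(z,[proj("wrist",[.488+r*np.cos(t),.006+r*np.sin(t),z],P) for t in(0,np.pi/2,np.pi,-np.pi/2)])
E
```

```text
wood [270.5 114.4] [112.4 115.6] 174 [0.4936 0.0038 0.012 ]
white [269.8 115.8] [87.2 90.2] 177 [0.4926 0.0041 0.039 ]
brass [263.  121.6] [49.1 52.7] 69 [0.4877 0.01   0.05  ]
0.012 [array([267.9,  58.8]), array([210.8, 120.5]), array([268.7, 177. ]), array([325.9, 120.2])]
0.039 [array([267.4,  73.8]), array([223.1, 121.2]), array([268. , 165.3]), array([312.3, 121. ])]
0.036 [array([267.6,  93.1]), array([241.1, 121. ]), array([268. , 147.7]), array([294.4, 120.8])]
```

View pics/w1c.png

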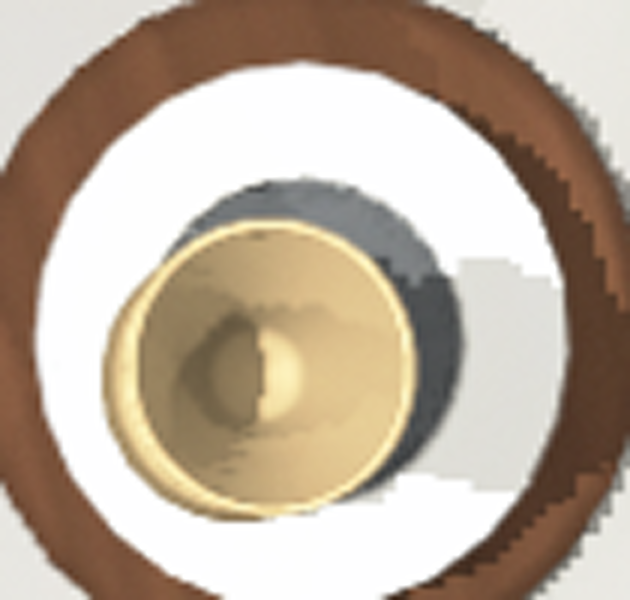

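The well centre is at about (270,116) and the jigger's foot centre is at about (260,123). The foot is therefore up on the lip toward +y and −x, offset about 11 mm. The push direction is about (0.55,−0.83), a heading of −56°. I'll tilt the tool back 20° and approach from behind.

Emit:
step_arm:
  increments:
    - {"delta_pos": [0.7,-1.0,0.8],"dr": [-1.64,3.06,9.32],"fingers": 1}
    - {"delta_pos": [1.4,-2.0,1.6],"dr": [-3.29,6.11,18.63],"fingers": 1}
    - {"delta_pos": [2.1,-3.0,2.4],"dr": [-4.93,9.17,27.95],"fingers": 1}
    - {"delta_pos": [2.8,-4.0,3.2],"dr": [-6.57,12.23,37.27],"fingers": 1}
    - {"delta_pos": [3.3,-5.0,4.0],"dr": [-8.22,15.28,46.58],"fingers": 1}

```text
time: 2.65
tool_pos: [0.4519, 0.0488, 0.1675]
tool_rot: [3.114, -0.289, -0.803]
contact_force: [0.0, -0.4, -0.3]
opening: 0.0004
grip_force: 0.0
```

```bash
cat > g.py <<'E'
# increment (tool cm, deg) from the measured pose to a target world position / heading / tilt
import sys
from h import *
from scipy.spatial.transform import Rotation as R
def inc(p,head,tilt):
    s=robot.observe();C=R.from_euler('xyz',s['tool_rot']);h,t=np.radians([head,tilt])
    d=np.array([np.cos(h),np.sin(h),0]);up=np.array([0,0,1.])
    x=np.cos(t)*d+np.sin(t)*up;z=np.sin(t)*d-np.cos(t)*up
    D=R.from_matrix(np.c_[x,np.cross(z,x),z])
    print("at",s['tool_pos'].round(4),"F",s['contact_force'].round(2),"t",s['time'])
    print("dpos cm",(C.inv().apply(np.array(p)-s['tool_pos'])*100).round(2),"dr",np.degrees((C.inv()*D).as_rotvec()).round(2))
if __name__=="__main__":
    v=[float(q) for q in sys.argv[1:]];inc(v[:3],v[3],v[4])
E
python3 g.py .459 .0545 .10 -56.5 20
```

```text
at [0.4519 0.0488 0.1675] F [ 0.01 -0.42 -0.25] t 2.65
dpos cm [-1.85 -1.09  6.47] dr [-1.73  3.31 10.03]
```

Emit:
step_arm:
  increments:
    - {"delta_pos": [-0.5,-0.5,2.0],"dr": [-0.85,1.65,5.0],"fingers": 1}
    - {"delta_pos": [-1.2,-1.0,4.0],"dr": [-1.73,3.31,10.0],"fingers": 1}
    - {"delta_pos": [-1.85,-1.1,6.5],"dr": [-1.73,3.31,10.0],"fingers": 1}
    - {"delta_pos": [-1.85,-1.1,6.5],"dr": [-1.73,3.31,10.0],"fingers": 1}
    - {"delta_pos": [-1.85,-1.1,6.5],"dr": [-1.73,3.31,10.0],"fingers": 1}

```text
time: 3.28
tool_pos: [0.4592, 0.0544, 0.1005]
tool_rot: [3.14, -0.348, -0.98]
contact_force: [0.6, -0.4, 0.2]
opening: 0.0006
grip_force: 0.0
```

```bash
python3 g.py .459 .0545 .045 -56.5 20; python3 - <<'E'
from h import *
s=robot.observe();print(s['tool_rot'])
P=viewer.camera_params("wrist");a=save("wrist","pics/w2.png")
p=proj("wrist",[.4925,.004,.038],P);print(p,proj("wrist",[.4865,.013,.039],P),proj("wrist",s['tool_pos'],P))
E
```

```text
at [0.4592 0.0544 0.1005] F [ 0.64 -0.44  0.17] t 3.275
dpos cm [-1.91  0.01  5.21] dr [-0.05  0.08  0.32]
[ 3.14043567 -0.34760222 -0.98013723]
[275.5 173.8] [275.4 188.9] [274.7 270.4]
```

View pics/w2.png

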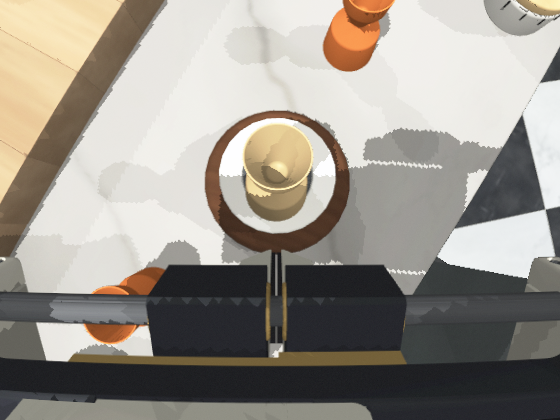

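The foot (277,195), the dish centre (277,180) and the fingertips (276,270) are in line. I'll descend, then advance slowly.

Emit:
step_arm:
  increments:
    - {"delta_pos": [-0.5,0,1.4],"dr": [0,0,0],"fingers": 1}
    - {"delta_pos": [-1.0,0,2.8],"dr": [0,0,0],"fingers": 1}
    - {"delta_pos": [-1.5,0,4.1],"dr": [0,0,0],"fingers": 1}
    - {"delta_pos": [-1.9,0,5.2],"dr": [0,0,0],"fingers": 1}
    - {"delta_pos": [-1.9,0,5.2],"dr": [0,0,0],"fingers": 1}

```text
time: 3.95
tool_pos: [0.4632, 0.0479, 0.0522]
tool_rot: [3.135, -0.323, -0.969]
contact_force: [-0.6, -0.5, 0.2]
opening: 0.0009
grip_force: 0.0
```

```bash
python3 g.py .4698 .0382 .045 -56.5 20;python3 g.py .4758 .0292 .045 -56.5 20
```

```text
at [0.4632 0.0479 0.0522] F [-0.65 -0.51  0.18] t 3.95
dpos cm [ 0.88 -0.    1.06] dr [0.08 1.51 0.92]
at [0.4632 0.0479 0.0522] F [-0.65 -0.51  0.18] t 3.95
dpos cm [1.9  0.01 1.4 ] dr [0.08 1.51 0.92]
```

```bash
python3 -c "
from h import *
s=robot.observe();print(s['qpos'].round(3),s['qvel'].round(3),s['tool_pos'])"
```

```text
[ 0.134  0.45   2.014 -0.53   0.602  3.105] [ 0.007 -0.02  -0.009 -0.     0.012 -0.   ] [0.46323539 0.04786011 0.05224739]
```

```bash
python3 g.py .462 .050 .048 -52 12
```

```text
at [0.4632 0.0479 0.0522] F [-0.65 -0.51  0.18] t 3.95
dpos cm [-0.37 -0.02  0.32] dr [ 1.33 -6.47 -3.43]
```

Emit:
step_arm:
  increments:
    - {"delta_pos": [-0.37,0,0.1],"dr": [0.6,-3.2,-1.7],"fingers": 1}
    - {"delta_pos": [-0.37,0,0.3],"dr": [1.3,-6.5,-3.4],"fingers": 1}
    - {"delta_pos": [-0.37,0,0.3],"dr": [1.3,-6.5,-3.4],"fingers": 1}
    - {"delta_pos": [-0.37,0,0.3],"dr": [1.3,-6.5,-3.4],"fingers": 1}
    - {"delta_pos": [-0.37,0,0.3],"dr": [1.3,-6.5,-3.4],"fingers": 1}

```text
time: 4.58
tool_pos: [0.4619, 0.0506, 0.0491]
tool_rot: [-3.141, -0.21, -0.908]
contact_force: [0.2, 0.2, -0.4]
opening: 0.0006
grip_force: 0.0
```

```bash
python3 g.py .462 .050 .048 -52 12;python3 g.py .4700 .0378 .048 -52 12;python3 g.py .4757 .0292 .048 -52 12; python3 -c "
from h import *
print(robot.observe()['qpos'].round(3))"
```

```text
at [0.4619 0.0506 0.0491] F [ 0.21  0.16 -0.42] t 4.575
dpos cm [0.03 0.03 0.12] dr [-0.05 -0.06  0.  ]
at [0.4619 0.0506 0.0491] F [ 0.21  0.16 -0.42] t 4.575
dpos cm [1.45 0.15 0.42] dr [-0.05 -0.06  0.  ]
at [0.4619 0.0506 0.0491] F [ 0.21  0.16 -0.42] t 4.575
dpos cm [2.45 0.23 0.64] dr [-0.05 -0.06  0.  ]
[ 0.062  0.443  1.997 -0.308  0.602  2.786]
```

Emit:
step_arm:
  increments:
    - {"delta_pos": [0.3,0.03,0.16],"dr": [0,0,0],"fingers": 1}
    - {"delta_pos": [0.6,0.06,0.23],"dr": [0,0,0],"fingers": 1}
    - {"delta_pos": [0.8,0.08,0.28],"dr": [0,0,0],"fingers": 1}
    - {"delta_pos": [1.0,0.1,0.32],"dr": [0,0,0],"fingers": 1}
    - {"delta_pos": [1.2,0.12,0.36],"dr": [0,0,0],"fingers": 1}

```text
time: 5.2
tool_pos: [0.469, 0.0396, 0.0481]
tool_rot: [-3.14, -0.21, -0.908]
contact_force: [-0.3, -0.1, 0.8]
opening: 0.0005
grip_force: 0.2
```

Emit:
step_arm:
  increments:
    - {"delta_pos": [0.1,0.01,0.02],"dr": [0,0,0],"fingers": 1}
    - {"delta_pos": [0.2,0.02,0.04],"dr": [0,0,0],"fingers": 1}
    - {"delta_pos": [0.3,0.03,0.06],"dr": [0,0,0],"fingers": 1}
    - {"delta_pos": [0.4,0.04,0.09],"dr": [0,0,0],"fingers": 1}
    - {"delta_pos": [0.5,0.05,0.11],"dr": [0,0,0],"fingers": 1}

```text
time: 5.82
tool_pos: [0.4716, 0.0354, 0.048]
tool_rot: [-3.14, -0.21, -0.908]
contact_force: [-0.7, 1.1, -0.6]
opening: 0.0004
grip_force: 0.2
```

```bash
python3 g.py .4757 .0292 .048 -52 12; python3 - <<'E'
from h import *
P=viewer.camera_params("wrist");a=save("wrist","pics/w3.png")
p=proj("wrist",[.4925,.004,.038],P);print(p);u,v=map(int,p)
u0,v0=u-80,max(v-70,0);print(u0,v0)
cv2.imwrite("pics/w3c.png",cv2.resize(a[v0:v0+140,u0:u0+160,::-1],None,fx=4,fy=4,interpolation=cv2.INTER_CUBIC))
E
```

```text
at [0.4716 0.0354 0.048 ] F [-0.68  1.14 -0.58] t 5.825
dpos cm [0.72 0.06 0.15] dr [-0.06 -0.02 -0.01]
[280.1 196.1]
200 126
```

View pics/w3c.png

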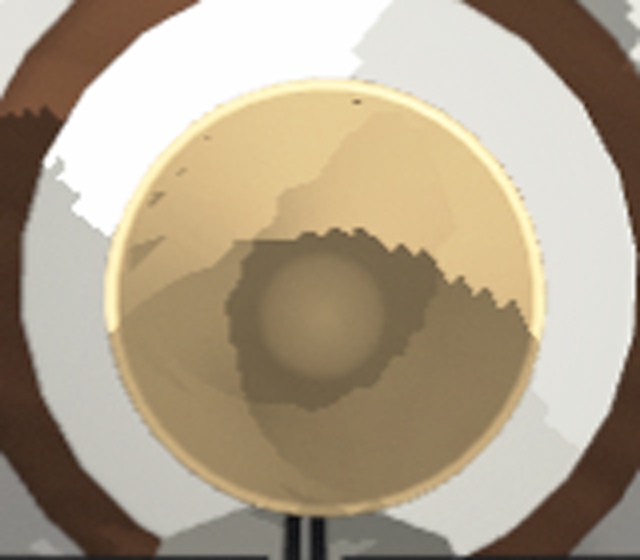

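The fingers now sit at the jigger's near side, around (305,520) in the crop, and a light contact force shows. I'll keep pushing slowly.

Emit:
step_arm:
  increments:
    - {"delta_pos": [0.1,0.01,0.02],"dr": [0,0,0],"fingers": 1}
    - {"delta_pos": [0.15,0.015,0.03],"dr": [0,0,0],"fingers": 1}
    - {"delta_pos": [0.2,0.02,0.04],"dr": [0,0,0],"fingers": 1}
    - {"delta_pos": [0.25,0.025,0.05],"dr": [0,0,0],"fingers": 1}
    - {"delta_pos": [0.3,0.03,0.06],"dr": [0,0,0],"fingers": 1}

```text
time: 6.5
tool_pos: [0.4733, 0.0328, 0.0481]
tool_rot: [-3.14, -0.21, -0.908]
contact_force: [0.1, 0.5, 0.5]
opening: 0.0004
grip_force: 0.2
```

Emit:
step_arm:
  increments:
    - {"delta_pos": [0.1,0.01,0.02],"dr": [0,0,0],"fingers": 1}
    - {"delta_pos": [0.15,0.015,0.03],"dr": [0,0,0],"fingers": 1}
    - {"delta_pos": [0.2,0.02,0.04],"dr": [0,0,0],"fingers": 1}
    - {"delta_pos": [0.25,0.025,0.05],"dr": [0,0,0],"fingers": 1}
    - {"delta_pos": [0.3,0.03,0.06],"dr": [0,0,0],"fingers": 1}

```text
time: 7.12
tool_pos: [0.4749, 0.0302, 0.0481]
tool_rot: [-3.14, -0.21, -0.908]
contact_force: [-0.2, -1.0, -0.2]
opening: 0.0001
grip_force: 0.3
```

```bash
cat > m.py <<'E'
# where are the top rim and the dish in the top/scene pictures: brass centroid vs white dish; differences before/after
from h import *
import glob
def brass(a,box):
    u0,v0,u1,v1=box;h=cv2.cvtColor(a[v0:v1,u0:u1],cv2.COLOR_RGB2HSV).astype(int)
    m=(h[...,0]>13)&(h[...,0]<28)&(h[...,1]>70);y,x=np.nonzero(m);return (x.mean()+u0).round(2),(y.mean()+v0).round(2),len(x)
a0=cv2.imread("pics/s1.png")[:,:,::-1].copy();a=save("scene","pics/s2.png")
b=(270,205,330,262);print("scene brass",brass(a0,b),brass(a,b))
u0=240;o=[cv2.resize(i[205:285,u0:u0+95,::-1],None,fx=4,fy=4,interpolation=cv2.INTER_CUBIC) for i in(a0,a)]
P=viewer.camera_params("wrist");w=save("wrist","pics/w4.png");p=proj("wrist",[.4925,.004,.038],P);u,v=map(int,p)
o2=cv2.resize(w[max(v-70,0):max(v-70,0)+140,u-80:u+80,::-1],(366,320))
cv2.imwrite("pics/cmp.png",np.hstack([o[1],o2])[:,:800]);print(p)
E
python3 m.py; python3 g.py .4757 .0292 .048 -52 12
```

```text
scene brass (np.float64(301.31), np.float64(229.07), 740) (np.float64(307.92), np.float64(222.77), 157)
[279.  207.7]
at [0.4749 0.0302 0.0481] F [-0.79  2.15  0.27] t 7.225
dpos cm [ 0.12 -0.    0.04] dr [-0.06 -0.03 -0.01]
```

View pics/cmp.png

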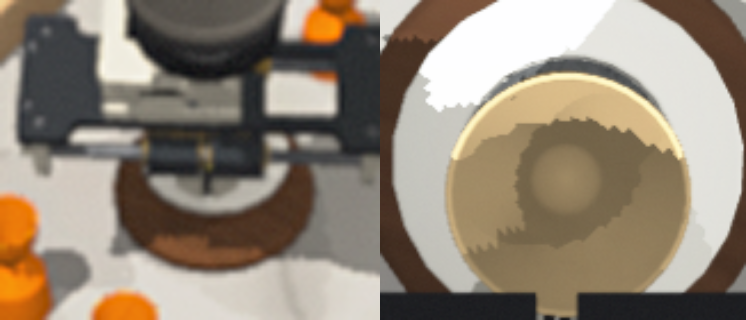

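The scene view is blocked by the gripper. In the wrist crop the rim has come upright and a thin, even crescent of well floor shows on the far side, at about (570,65). I'll back off and check.

Emit:
step_arm:
  increments:
    - {"delta_pos": [-0.4,0,-0.05],"dr": [0,0,0],"fingers": 1}
    - {"delta_pos": [-1.2,0,-0.2],"dr": [0,0,0],"fingers": 1}
    - {"delta_pos": [-2.4,0,-0.4],"dr": [0,0,0],"fingers": 1}
    - {"delta_pos": [-3.2,0,-2.5],"dr": [0,0,0],"fingers": 1}
    - {"delta_pos": [-4.0,0,-6.0],"dr": [0,0,0],"fingers": 1}

```text
time: 7.85
tool_pos: [0.4415, 0.0715, 0.0981]
tool_rot: [3.14, -0.208, -0.907]
contact_force: [1.5, -0.8, 0.4]
opening: 0.0005
grip_force: 0.0
```

Emit:
step_arm:
  increments:
    - {"delta_pos": [-1.0,0,-4.0],"dr": [0.3,-2.5,-9],"fingers": 0.5}
    - {"delta_pos": [-1.5,0,-7],"dr": [0.6,-5,-18],"fingers": 0}
    - {"delta_pos": [-2,0,-8],"dr": [0.9,-7.5,-27],"fingers": -0.1}
    - {"delta_pos": [-2,0,-8],"dr": [1,-10,-36],"fingers": -0.1}
    - {"delta_pos": [-2,0,-8],"dr": [1,-10,-36],"fingers": -0.1}

```text
time: 8.48
tool_pos: [0.4206, 0.0996, 0.1725]
tool_rot: [3.088, -0.013, -0.283]
contact_force: [-0.4, -0.3, -0.3]
opening: 0.0455
grip_force: 0.0
```

```bash
python3 g.py .42 -.0 .2 0 0; python3 - <<'E'
from h import *
P=viewer.camera_params("wrist");w=save("wrist","pics/w5.png");p=proj("wrist",[.4925,.004,.038],P);u,v=map(int,p);print(p)
a0=cv2.imread("pics/s1.png");a=save("scene","pics/s3.png")[:,:,::-1]
fit(w,P,(max(u-75,0),max(v-75,0),u+75,v+75))
o=[cv2.resize(i[205:285,250:340],(360,320),interpolation=cv2.INTER_CUBIC) for i in(a,)]
o2=cv2.resize(w[max(v-60,0):max(v-60,0)+120,u-75:u+75,::-1],(400,320),interpolation=cv2.INTER_CUBIC)
cv2.imwrite("pics/cmp2.png",np.hstack([o[0],o2]))
E
```

```text
at [0.4206 0.0996 0.1725] F [-0.43 -0.3  -0.29] t 8.475
dpos cm [ 2.75  9.71 -2.2 ] dr [  3.13  -0.31 -16.22]
[352.1  91.5]
wood [342.8  92.5] [121.7 129.7] 16 [0.4937 0.0053 0.012 ]
white [351.8  91.3] [ 95.3 101.6] 15 [0.4928 0.0045 0.039 ]
brass [368.2  86.8] [61.  85.1] 71 [ 0.4926 -0.0061  0.05  ]
```

View pics/cmp2.png

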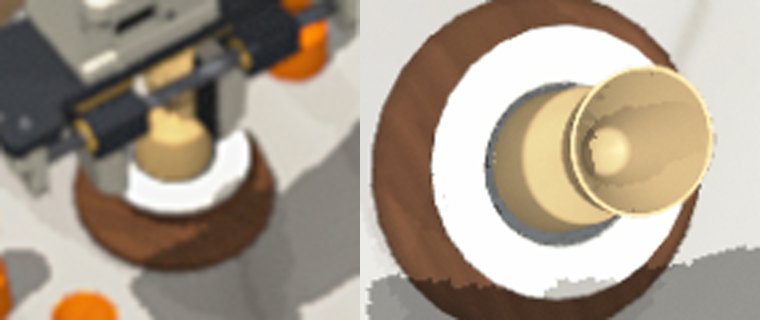

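The grey ring now shows all round the foot, so the jigger is seated upright. The stand axis is at about (0.493, 0.005). Next I'll get behind the stand's foot with the fingers about 45 mm apart, after checking lateral clearance to the orange jiggers.

```bash
python3 g.py .39 .005 .11 0 10; python3 - <<'E'
from h import *
T=np.array([[-1.90702178e-03,-9.57849318e-01,-2.87264768e-01,4.96855470e-01],[-9.99998128e-01,1.92088574e-03,2.33579345e-04,-1.65102704e-03],[3.28068980e-04,2.87264676e-01,-9.57851188e-01,3.64423443e-01],[0,0,0,1]])
P=dict(viewer.camera_params("wrist"));P["T"]=T
for n,u,v in(("or3 rim",425,101),("or1 rim",111,78),("or2 rim",116,184)):print(n,at("wrist",u,v,.074,P))
for n,u,v in(("or3 foot left",377,102),("or1 foot right",163,86),("or2 foot R",164,172)):print(n,at("wrist",u,v,.005,P))
a=viewer.read_camera("wrist");Q=viewer.camera_params("wrist")
b=cv2.imread("pics/w2.png");print(b[20:140:40,100:180:10].mean(2).astype(int))
E
```

```text
at [0.4201 0.0995 0.1722] F [0.47 0.5  0.28] t 8.575
dpos cm [-0.32  9.57  6.74] dr [  4.56   9.64 -15.99]
or3 rim [ 0.5059 -0.1253  0.074 ]
or1 rim [0.5248 0.1331 0.074 ]
or2 rim [0.4362 0.1397 0.074 ]
or3 foot left [ 0.5063 -0.1048  0.005 ]
or1 foot right [0.5224 0.1121 0.005 ]
or2 foot R [0.4346 0.1186 0.005 ]
[[212 202 103  98  94  89 229 229]
 [101  97  91 229 230 230 229 230]
 [110 229 230 229 229 230 229 236]]
```

Emit:
step_arm:
  increments:
    - {"delta_pos": [-0.5,2.4,0.5],"dr": [1.1,2.4,-4],"fingers": -0.05}
    - {"delta_pos": [-1.0,4.8,1.5],"dr": [2.2,4.8,-8],"fingers": -0.05}
    - {"delta_pos": [-1.0,7.2,3.5],"dr": [3.4,7.2,-12],"fingers": -0.05}
    - {"delta_pos": [-0.3,9.6,6.0],"dr": [4.6,9.6,-16],"fingers": -0.05}
    - {"delta_pos": [-0.3,9.6,6.7],"dr": [4.6,9.6,-16],"fingers": -0.05}

```text
time: 9.25
tool_pos: [0.3894, 0.0035, 0.1096]
tool_rot: [-3.14, -0.172, -0.002]
contact_force: [-0.1, 0.4, -0.1]
opening: 0.0482
grip_force: 0.0
```

```bash
python3 g.py .39 .005 .03 0 10;python3 g.py .395 .005 .0065 0 10
```

```text
at [0.3894 0.0035 0.1096] F [-0.12  0.37 -0.15] t 9.25
dpos cm [-1.3  -0.13  7.85] dr [-0.09  0.16 -0.11]
at [0.3894 0.0035 0.1096] F [-0.12  0.37 -0.15] t 9.25
dpos cm [-1.21 -0.13 10.25] dr [-0.09  0.16 -0.11]
```

Emit:
step_arm:
  increments:
    - {"delta_pos": [-0.4,-0.1,3.0],"dr": [0,0,0],"fingers": -0.05}
    - {"delta_pos": [-1.0,-0.1,6.0],"dr": [0,0,0],"fingers": -0.05}
    - {"delta_pos": [-1.2,-0.1,8.5],"dr": [0,0,0],"fingers": -0.05}
    - {"delta_pos": [-1.2,-0.1,10.0],"dr": [0,0,0],"fingers": -0.05}
    - {"delta_pos": [-1.2,-0.1,10.2],"dr": [0,0,0],"fingers": -0.05}

```text
time: 9.88
tool_pos: [0.3967, 0.0064, 0.0075]
tool_rot: [-3.139, -0.172, 0.002]
contact_force: [-0.7, -0.0, 0.3]
opening: 0.0482
grip_force: 0.0
```

```bash
python3 g.py .395 .005 .0065 0 10;python3 g.py .425 .005 .0065 0 10
```

```text
at [0.3967 0.0064 0.0075] F [-0.68 -0.02  0.33] t 9.875
dpos cm [-0.19  0.14  0.07] dr [-0.14  0.13  0.11]
at [0.3967 0.0064 0.0075] F [-0.68 -0.02  0.33] t 9.875
dpos cm [2.77 0.15 0.58] dr [-0.14  0.13  0.11]
```

Emit:
step_arm:
  increments:
    - {"delta_pos": [0.7,0.1,0.18],"dr": [0,0,0],"fingers": -0.05}
    - {"delta_pos": [1.4,0.1,0.3],"dr": [0,0,0],"fingers": -0.05}
    - {"delta_pos": [2.0,0.1,0.41],"dr": [0,0,0],"fingers": -0.05}
    - {"delta_pos": [2.4,0.1,0.48],"dr": [0,0,0],"fingers": -0.05}
    - {"delta_pos": [2.7,0.1,0.53],"dr": [0,0,0],"fingers": -0.05}

```text
time: 10.5
tool_pos: [0.4246, 0.0047, 0.0077]
tool_rot: [-3.14, -0.174, 0.003]
contact_force: [0.7, -0.5, 0.6]
opening: 0.0481
grip_force: 0.0
```

Emit:
step_arm:
  increments:
    - {"delta_pos": [0.2,0,0.035],"dr": [0,0,0],"fingers": -0.05}
    - {"delta_pos": [0.4,0,0.07],"dr": [0,0,0],"fingers": -0.05}
    - {"delta_pos": [0.6,0,0.106],"dr": [0,0,0],"fingers": -0.05}
    - {"delta_pos": [0.8,0,0.141],"dr": [0,0,0],"fingers": -0.05}
    - {"delta_pos": [1.0,0,0.176],"dr": [0,0,0],"fingers": -0.05}

```text
time: 11.12
tool_pos: [0.432, 0.0051, 0.007]
tool_rot: [-3.139, -0.169, 0.003]
contact_force: [-10.7, -3.9, 7.4]
opening: 0.0483
grip_force: 6.3
```

Emit:
step_arm:
  increments:
    - {"delta_pos": [0.2,0,0.035],"dr": [0,0,0],"fingers": -0.05}
    - {"delta_pos": [0.4,0,0.07],"dr": [0,0,0],"fingers": -0.05}
    - {"delta_pos": [0.6,0,0.106],"dr": [0,0,0],"fingers": -0.05}
    - {"delta_pos": [0.8,0,0.141],"dr": [0,0,0],"fingers": -0.05}
    - {"delta_pos": [1.0,0,0.176],"dr": [0,0,0],"fingers": -0.05}

```text
time: 11.75
tool_pos: [0.4385, 0.0059, 0.0066]
tool_rot: [-3.138, -0.162, 0.003]
contact_force: [-19.2, -1.5, 18.4]
opening: 0.0483
grip_force: 11.8
```

```bash
python3 - <<'E'
from h import *
P=viewer.camera_params("wrist");w=save("wrist","pics/w6.png")
s=robot.observe();print(s['tool_pos'],s['contact_force'],s['torque'],s['joint_efforts'].round(1))
p=proj("wrist",[.4932,.005,.012],P);print(p);u,v=map(int,p)
fit(w,P,(max(u-75,0),max(v-85,0),u+75,v+85))
cv2.imwrite("pics/w6b.png",cv2.resize(w[80:380,130:430,::-1],(600,600)))
E
```

```text
[0.43899908 0.00587375 0.00669933] [-17.23020165  -0.51854792  15.78755274] [-0.12555078  2.51821295 -0.1234913 ] [  0.2 -33.2 -18.6   0.5  -4.9  -0.1]
[276.5 160.6]
wood [1000.7 -362.4] [ 241.7 1999.2] 53 [0.4665 0.0076 0.012 ]
white [269.8 200. ] [ 90.  159.7] 98 [0.4769 0.0076 0.039 ]
brass [275.4 121.4] [174.9 176.6] 34 [0.5064 0.0054 0.05  ]
```

View pics/w6b.png

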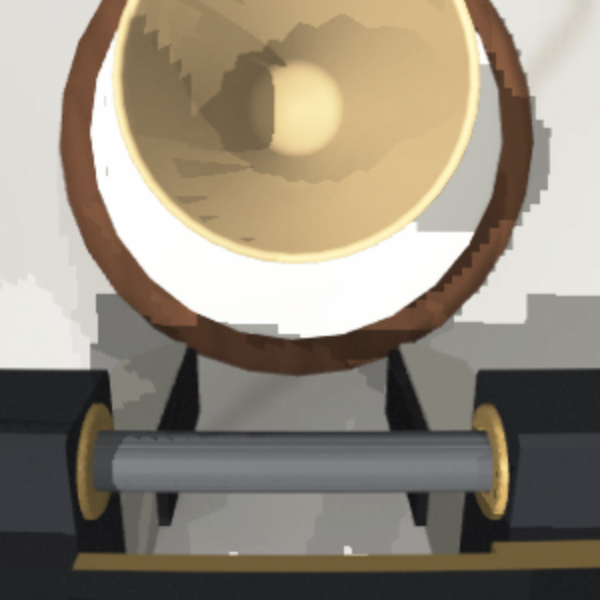

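```bash
python3 - <<'E'
from h import *
print(at("wrist",278.5,267.5,.012),at("wrist",278.5,267.5,.006))
E
```

```text
[0.4414 0.0038 0.012 ] [0.4396 0.0037 0.006 ]
```

Emit:
step_arm:
  increments:
    - {"delta_pos": [0,0,-0.03],"dr": [0,0,0],"fingers": -0.05}
    - {"delta_pos": [0,0,-0.06],"dr": [0,0,0],"fingers": -0.05}
    - {"delta_pos": [0,0,-0.08],"dr": [0,0,0],"fingers": -0.05}
    - {"delta_pos": [0,0,-0.08],"dr": [0,0,0],"fingers": -0.05}
    - {"delta_pos": [0,0,-0.08],"dr": [0,0,0],"fingers": -0.05}

```text
time: 12.42
tool_pos: [0.4414, 0.0055, 0.0074]
tool_rot: [-3.139, -0.167, 0.003]
contact_force: [-6.9, 0.6, 1.7]
opening: 0.0481
grip_force: 3.2
```

Raising the tool by 1 mm relieved the downward force, and the stand slides at about 7 N. I'll carry on.

Emit:
step_arm:
  increments:
    - {"delta_pos": [0.3,0,0.045],"dr": [0,0,0],"fingers": -0.05}
    - {"delta_pos": [0.6,0,0.09],"dr": [0,0,0],"fingers": -0.05}
    - {"delta_pos": [0.9,0,0.14],"dr": [0,0,0],"fingers": -0.05}
    - {"delta_pos": [1.2,0,0.19],"dr": [0,0,0],"fingers": -0.05}
    - {"delta_pos": [1.5,0,0.24],"dr": [0,0,0],"fingers": -0.05}

```text
time: 13.05
tool_pos: [0.4568, 0.0054, 0.0075]
tool_rot: [-3.139, -0.167, 0.003]
contact_force: [-6.7, 0.3, 0.5]
opening: 0.0484
grip_force: 2.6
```

Emit:
step_arm:
  increments:
    - {"delta_pos": [0.3,0,0.045],"dr": [0,0,0],"fingers": -0.05}
    - {"delta_pos": [0.6,0,0.09],"dr": [0,0,0],"fingers": -0.05}
    - {"delta_pos": [0.9,0,0.14],"dr": [0,0,0],"fingers": -0.05}
    - {"delta_pos": [1.2,0,0.19],"dr": [0,0,0],"fingers": -0.05}
    - {"delta_pos": [1.5,0,0.24],"dr": [0,0,0],"fingers": -0.05}

```text
time: 13.68
tool_pos: [0.4719, 0.0055, 0.0077]
tool_rot: [-3.139, -0.167, 0.003]
contact_force: [-6.7, 0.7, -0.9]
opening: 0.0479
grip_force: 2.8
```

Emit:
step_arm:
  increments:
    - {"delta_pos": [0.3,0,0.05],"dr": [0,0,0],"fingers": -0.05}
    - {"delta_pos": [0.6,0,0.1],"dr": [0,0,0],"fingers": -0.05}
    - {"delta_pos": [0.9,0,0.15],"dr": [0,0,0],"fingers": -0.05}
    - {"delta_pos": [1.2,0,0.2],"dr": [0,0,0],"fingers": -0.05}
    - {"delta_pos": [1.5,0,0.255],"dr": [0,0,0],"fingers": -0.05}

```text
time: 14.3
tool_pos: [0.4869, 0.0055, 0.0078]
tool_rot: [-3.139, -0.167, 0.003]
contact_force: [-7.0, -0.1, 1.4]
opening: 0.0486
grip_force: 3.4
```

Emit:
step_arm:
  increments:
    - {"delta_pos": [0.3,0,0.05],"dr": [0,0,0],"fingers": -0.05}
    - {"delta_pos": [0.6,0,0.1],"dr": [0,0,0],"fingers": -0.05}
    - {"delta_pos": [0.9,0,0.15],"dr": [0,0,0],"fingers": -0.05}
    - {"delta_pos": [1.2,0,0.2],"dr": [0,0,0],"fingers": -0.05}
    - {"delta_pos": [1.5,0,0.255],"dr": [0,0,0],"fingers": -0.05}

```text
time: 14.92
tool_pos: [0.5022, 0.0055, 0.0078]
tool_rot: [-3.139, -0.167, 0.003]
contact_force: [-7.6, -0.2, 0.8]
opening: 0.0484
grip_force: 3.3
```

Emit:
step_arm:
  increments:
    - {"delta_pos": [0.3,0,0.05],"dr": [0,0,0],"fingers": -0.05}
    - {"delta_pos": [0.6,0,0.1],"dr": [0,0,0],"fingers": -0.05}
    - {"delta_pos": [0.9,0,0.15],"dr": [0,0,0],"fingers": -0.05}
    - {"delta_pos": [1.2,0,0.2],"dr": [0,0,0],"fingers": -0.05}
    - {"delta_pos": [1.5,0,0.255],"dr": [0,0,0],"fingers": -0.05}

```text
time: 15.55
tool_pos: [0.5174, 0.0055, 0.0078]
tool_rot: [-3.139, -0.167, 0.003]
contact_force: [-7.0, -0.0, 0.4]
opening: 0.0482
grip_force: 3.2
```

```bash
python3 - <<'E'
from h import *
save("scene","pics/s4.png");P=viewer.camera_params("wrist");w=save("wrist","pics/w7.png")
print(robot.observe()['contact_force'],robot.observe()['tool_pos'])
for c in(200,250,270,300,350):
    k=w[:200,c].astype(int);g=np.abs(np.diff(k,axis=0)).sum(1);i=np.argsort(-g)[:4];print(c,[(int(j),int(g[j]),at("wrist",c,j+.5,.041,P)[0]) for j in sorted(i)])
E
```

```text
[-5.18590109  0.37381407  0.09512628] [0.51795658 0.00551388 0.00799024]
200 [(4, 184, np.float64(0.6316)), (58, 252, np.float64(0.6111)), (65, 161, np.float64(0.6085)), (66, 128, np.float64(0.6081))]
250 [(1, 279, np.float64(0.6326)), (40, 82, np.float64(0.6178)), (105, 91, np.float64(0.5932)), (197, 101, np.float64(0.5573))]
270 [(24, 105, np.float64(0.6239)), (29, 77, np.float64(0.622)), (43, 64, np.float64(0.6167)), (94, 90, np.float64(0.5974))]
300 [(27, 77, np.float64(0.6228)), (32, 53, np.float64(0.6209)), (33, 69, np.float64(0.6205)), (198, 69, np.float64(0.5569))]
350 [(55, 438, np.float64(0.6124)), (63, 268, np.float64(0.6094)), (165, 99, np.float64(0.5701)), (197, 172, np.float64(0.5574))]
```

View pics/w7.png

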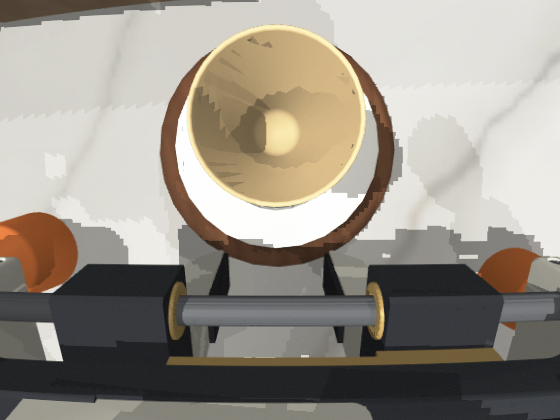

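The jigger is still upright in the dish. The board's base shows at the top left, from about (0,22) to (200,4).

```bash
python3 - <<'E'
from h import *
p=at("wrist",2,22,0);q=at("wrist",200,4.5,0);print(p,q)
d=(q-p)/np.linalg.norm(q-p);n=np.array([-d[1],d[0],0]);n*=np.sign(n[0]);print(np.degrees(np.arctan2(n[1],n[0])))
s=robot.observe()['tool_pos'];ax=np.array([s[0]+.0628,.005,0]);print(ax,"gap",(p-ax)@n-.058, "edge at y=.005 x", p[0]+(q-p)[0]/(q-p)[1]*(.005-p[1]))
E
```

```text
[0.6468 0.1496 0.    ] [0.6509 0.0432 0.    ]
2.206734294551475
[0.58075658 0.005      0.        ] gap 0.01356229935282028 edge at y=.005 x 0.652371992481203
```

Emit:
step_arm:
  increments:
    - {"delta_pos": [0.2,0,0.035],"dr": [0,0,0],"fingers": -0.05}
    - {"delta_pos": [0.4,0,0.07],"dr": [0,0,0],"fingers": -0.05}
    - {"delta_pos": [0.6,0,0.105],"dr": [0,0,0],"fingers": -0.05}
    - {"delta_pos": [0.8,0,0.14],"dr": [0,0,0],"fingers": -0.05}
    - {"delta_pos": [1.0,0,0.175],"dr": [0,0,0],"fingers": -0.05}

```text
time: 16.27
tool_pos: [0.5274, 0.0056, 0.0078]
tool_rot: [-3.139, -0.167, 0.003]
contact_force: [-7.1, 0.3, 2.3]
opening: 0.0482
grip_force: 3.8
```

Emit:
step_arm:
  increments:
    - {"delta_pos": [0.08,0,0.014],"dr": [0,0,0],"fingers": -0.05}
    - {"delta_pos": [0.16,0,0.028],"dr": [0,0,0],"fingers": -0.05}
    - {"delta_pos": [0.24,0,0.042],"dr": [0,0,0],"fingers": -0.05}
    - {"delta_pos": [0.32,0,0.056],"dr": [0,0,0],"fingers": -0.05}
    - {"delta_pos": [0.4,0,0.07],"dr": [0,0,0],"fingers": -0.05}

```text
time: 16.9
tool_pos: [0.5314, 0.0056, 0.0078]
tool_rot: [-3.139, -0.167, 0.003]
contact_force: [-7.7, 0.3, 2.8]
opening: 0.0482
grip_force: 3.8
```

Not touching yet, so I'll continue in small steps until the force rises.

Emit:
step_arm:
  increments:
    - {"delta_pos": [0.08,0,0.012],"dr": [0,0,0],"fingers": -0.05}
    - {"delta_pos": [0.16,0,0.024],"dr": [0,0,0],"fingers": -0.05}
    - {"delta_pos": [0.24,0,0.036],"dr": [0,0,0],"fingers": -0.05}
    - {"delta_pos": [0.32,0,0.048],"dr": [0,0,0],"fingers": -0.05}
    - {"delta_pos": [0.4,0,0.06],"dr": [0,0,0],"fingers": -0.05}

```text
time: 17.52
tool_pos: [0.5355, 0.0056, 0.0079]
tool_rot: [-3.139, -0.167, 0.003]
contact_force: [-7.3, 0.9, 0.5]
opening: 0.0486
grip_force: 3.4
```

Emit:
step_arm:
  increments:
    - {"delta_pos": [0.08,0,0.013],"dr": [0,0,0],"fingers": -0.05}
    - {"delta_pos": [0.16,0,0.026],"dr": [0,0,0],"fingers": -0.05}
    - {"delta_pos": [0.24,0,0.04],"dr": [0,0,0],"fingers": -0.05}
    - {"delta_pos": [0.32,0,0.054],"dr": [0,0,0],"fingers": -0.05}
    - {"delta_pos": [0.4,0,0.066],"dr": [0,0,0],"fingers": -0.05}

```text
time: 18.15
tool_pos: [0.5396, 0.0056, 0.008]
tool_rot: [-3.139, -0.167, 0.003]
contact_force: [-7.8, 0.0, 1.4]
opening: 0.048
grip_force: 3.3
```

Emit:
step_arm:
  increments:
    - {"delta_pos": [0.08,0,0.014],"dr": [0,0,0],"fingers": -0.05}
    - {"delta_pos": [0.16,0,0.028],"dr": [0,0,0],"fingers": -0.05}
    - {"delta_pos": [0.24,0,0.042],"dr": [0,0,0],"fingers": -0.05}
    - {"delta_pos": [0.32,0,0.056],"dr": [0,0,0],"fingers": -0.05}
    - {"delta_pos": [0.4,0,0.07],"dr": [0,0,0],"fingers": -0.05}

```text
time: 18.77
tool_pos: [0.5408, 0.0057, 0.0074]
tool_rot: [-3.139, -0.161, 0.004]
contact_force: [-19.0, -2.1, 11.1]
opening: 0.0483
grip_force: 9.9
```

The force has risen and motion has stalled, so the stand is against the board. I'll let go: straight back, then up.

Emit:
step_arm:
  increments:
    - {"delta_pos": [-0.3,0,-0.08],"dr": [0,0,0],"fingers": -0.05}
    - {"delta_pos": [-0.6,0,-0.15],"dr": [0,0,0],"fingers": -0.05}
    - {"delta_pos": [-1.2,0,-0.3],"dr": [0,0,0],"fingers": -0.05}
    - {"delta_pos": [-2.4,0,-0.5],"dr": [0,0,0],"fingers": -0.05}
    - {"delta_pos": [-4.0,0,-0.9],"dr": [0,0,0],"fingers": -0.05}

```text
time: 19.4
tool_pos: [0.5053, 0.005, 0.0112]
tool_rot: [-3.14, -0.174, 0.003]
contact_force: [0.4, 0.6, -0.6]
opening: 0.0483
grip_force: 0.0
```

Emit:
step_arm:
  increments:
    - {"delta_pos": [-3.0,0,-0.8],"dr": [0,0,0],"fingers": -0.05}
    - {"delta_pos": [-6.0,0,-2.0],"dr": [0,0,0],"fingers": -0.05}
    - {"delta_pos": [-7.0,0,-6],"dr": [0,0,0],"fingers": -0.05}
    - {"delta_pos": [-7.0,0,-10],"dr": [0,0,0],"fingers": -0.05}
    - {"delta_pos": [-7.0,0,-12],"dr": [0,0,0],"fingers": -0.05}

```text
time: 20.02
tool_pos: [0.416, 0.0044, 0.1192]
tool_rot: [-3.141, -0.177, 0.003]
contact_force: [0.7, -0.1, 0.9]
opening: 0.048
grip_force: 0.0
```

```bash
python3 - <<'E'
from h import *
P=viewer.camera_params("wrist");w=save("wrist","pics/w8.png");a=save("scene","pics/s5.png")
s=robot.observe();print(s['tool_pos'],s['contact_force'],s['time'])
u,v=map(int,proj("scene",[.603,.005,.04]));
o=cv2.resize(a[v-50:v+40,u-55:u+55,::-1],(391,320),interpolation=cv2.INTER_CUBIC)
u,v=map(int,proj("wrist",[.603,.005,.037],P));print(u,v);v=max(v,70);ww=cv2.resize(w[v-70:v+70,u-85:u+85,::-1],(389,320),interpolation=cv2.INTER_CUBIC)
fit(w,P,(u-80,v-70,u+80,v+80))
cv2.imwrite("pics/f.png",np.hstack([o,ww]))
E
```

```text
[0.41681604 0.00436278 0.11919189] [-0.87151254  1.01349914 -0.08600292] 20.125
274 -21
wood [275.6   3.6] [143.3 148.8] 1 [0.5974 0.0045 0.012 ]
white [272.3  13.9] [49.8 99.3] 96 [0.5771 0.0067 0.039 ]
brass [274.7 -11.1] [47.1 54.8] 97 [0.589 0.005 0.05 ]
```

View pics/f.png

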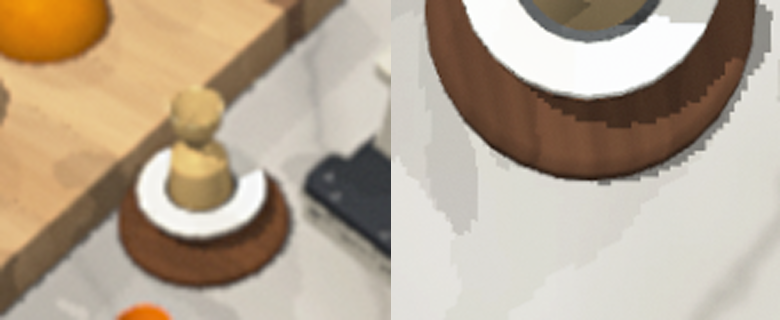

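The stand is against the board, the jigger is upright with the grey ring visible around its foot, and the robot is clear. I'll hand in.

```bash
python3 -c "
from cell import robot
print(robot.hand_in())"
```

```text
the job is handed in; nothing more can be done
None
```

The jigger is seated upright in the well, the stand rests against the board's front edge with the robot clear, and the job is handed in; the hand-in call returned no verdict.

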